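Halve the bay of a pigeonhole rack with a spacer block

ROBOT

A 6-joint arm with a two-finger parallel gripper is mounted at the origin on the work surface. World frame = base frame: x ahead of the robot, y to its left, z up, the work surface at z = 0. Lengths are in m, angles in rad, forces in N, time in s.
With the tool pointing down it reaches from about 0.25 to 0.775 m from the base axis. Payload 4 kg.
Tool frame: the origin (TCP) lies midway between the tips of the shut fingers; the grasp point (between the pads) lies 19 mm behind it; z points along the fingers, x is the direction in which the jaws open and shut, and the axes are right-handed (so a half turn about z gives the same grasp; the last joint's range is limited). The gripper opens to 94 mm and grips with 3 to 60 N. Pads are 16 mm wide; open, the fingers measure 119 mm over their backs; the gripper's body (75 mm by 177 mm) begins 78 mm behind the grasp point.
Start: joints at [-1.403, 0.087, 1.371, -0, 1.684, -0.103], TCP at [0.147, -0.53, 0.184] pointing down, gripper open.
Joint ranges: [-3.1, 3.1], [-0.76, 2.03], [0.27, 2.55], [-1.08, 4.22], [0.17, 2.65], [-2.57, 2.57]. Speed limits (rad/s): [2.79, 2.79, 3.14, 3.14, 3.14, 3.14].

INTERFACE

Orientations are given as [roll, pitch, yaw] about the fixed x, y, z axes, in that order (R = Rz(yaw) Ry(pitch) Rx(roll)).
In Python, from bench import robot gives the robot as it stands.
- The arm moves only by the shell command python3 -m handwheel 'ROWS'. ROWS is a JSON object of lists of equal length, an entry for each row: "delta_pos": the shift along the tool's x, y, z in mm, a list of three; "rotation": the turn, a rotation vector about the tool's x, y, z in rad, a list of three; "claw": the closure, from -1 (fully open) to 1 (shut). In form: {"delta_pos": [[tx, ty, tz], ...], "rotation": [[wx, wy, wz], ...], "claw": [claw, ...]}. A call has exactly 8 rows; each row shifts and turns the commanded pose from where the row before left it, along the tool's axes as they then stand; what a row does not reach is not made up. A row lasts 1/8 s, in which the tool goes at most 62.5 mm and 10.7 degrees, less where a joint would pass 70% of its speed; a pose out of reach is approached as far as the arm can. A call with a gripper value outside its range is refused whole. The fingers move at their own pace and stop on an object; the grip force is fixed at half the most. Time passes only in rows, so rows that do not move let the fingers close, or fill a call up. It gives the time, the measured TCP pose, the force and the opening at its end, in the units of the state.
- robot.get_obs(): the state, without advancing time (a new reading comes with each control period).
- robot.snapshot(name): name is "side" or "top"; returns a dict with "color" (400x640x3 uint8, red, green, blue), "intrinsics" (3x3 intrinsics, pixels), "eye" and "rotation" of the camera in the world. Camera axes: x right, y down, z forward; pixel columns grow to the right and rows downward; lengths in m; the calibration is good to about 2 mm. A picture is of the moment at which its call begins. There is no depth.
- robot.close_job(): hands the job in, once; it reports no verdict.
The state is a dict: "time": time; "joint_positions": joint angles; "qvel": joint speeds; "joint_torque": joint torques, N m; "tool_pos": TCP position; "ee_rot": TCP orientation; "wrist_force": force on the tool from outside, world axes, zero at the start; "wrist_torque": the same for the moment, N m; "width": finger opening in m.
Only numpy, scipy, OpenCV 4.12 (cv2) and the standard library are available. Lean on these libraries where they do the work, as an engineer would, in place of code of your own. Each camera call takes 0.05 s, during which the arm holds its last target.

TASK

A pigeonhole rack lies on its back for gluing up, and the loose divider that should halve its wide bay stands off-centre. Slide the larger of the two loose spacer blocks flat down into the bay on the side of the divider where the gap is already wide enough for it, without shoving the divider aside; then push the divider, upright and square, flush against the block so that the block sits snug between it and the glued divider, and finish while still holding the divider pressed firmly there with the gripper, without touching the block. Do not knock the divider over, and leave the other things on the table where they are.

Things in the scene. Friction and masses are not known exactly. Their poses are not given: they have to be found in the camera images.
- bay (a point): Middle of the rack's wide bay, on its floor (upper face of the plywood back, 9 mm above the table). x runs from the open front (robot's side, no board fitted) to the far board, y across the bay, z up. Clear space: 105 mm in y (-52.5 to +52.5) between two glued dividers, 150 mm in x: floor begins at x -75, far board's face at x +75. Dividers and far board stand 75 mm above the floor.
- rack: The pigeonhole rack, pine, fixed; origin on the table 9 mm under bay, same axes. Boards 15 mm thick. Beyond the glued dividers are slim cells 30 mm wide, two on the +y side, one on the -y side; it spans y -112.5 to +157.5. A bar clamp sits over the two slim cells at +y: x 40 to 64, y from +60 outward, up to 117 mm above the table, its handle reaching out to y +290.
- divider: The loose pine divider, 146 mm long (x), 15 mm thick (y), 75 mm high (z), 0.09 kg; origin at the centre of its underside. It stands on edge on the bay's floor, its length along the bay's x, slightly askew and off-centre: the gap on one side of it is about 52 to 58 mm wide, on the other 32 to 38 mm. Not glued: it slides when pushed.
- divider_mid (a point): Centre of the loose divider, 37.5 mm above its underside; axes as those of the divider.
- spacer: The larger spacer block, plain dark wood, 60 mm long (x), 45 mm wide (y), 45 mm high (z), about 0.1 kg; origin at the centre of its underside.
- spacer_mid (a point): Centre of the larger spacer block, 22.5 mm above its underside; x is its 60 mm length, y its 45 mm width. In the bay the length lies along the bay's x; the 45 mm width fills the cell.
- slimblock_mid (a point): Centre of the other spacer block, plain dark wood, 60 mm long (x), 30 mm wide (y), 45 mm high: not the one wanted. Leave it.
- pencil_mid (a point): Centre of a flat carpenter's pencil lying on the table, 175 mm long (x), 13 mm wide, 8 mm high. Leave it.
- glue: Upright glue bottle, 58 mm across, 165 mm high; origin under its centre. Leave it.
- jar: Small open grey pot, 72 mm across, 60 mm high; origin under its centre. Leave it.
There are look-alikes about, which are no part of the job. What is shaped like the spacer but red or white is not meant.

How it is judged:
On the way:
1. the larger spacer block lies flat on the bay's floor, wholly inside the bay, lengthwise, in the gap that was wide enough: the divider has not been shoved more than 6 mm from where it stood (x of spacer_mid in the frame of bay between -0.047 and 0.047 m and z of spacer_mid in the frame of bay between 0.015 and 0.027 m and angle between the x axis of spacer_mid and the x axis of bay, either way round below 0.12 rad and (y of spacer_mid in the frame of bay between 0.018 and 0.04 m or y of spacer_mid in the frame of bay between -0.04 and -0.018 m) and distance of divider_mid from where it was at the start of the episode below 0.006 m), for 0.2 s.
At the end, for the whole second after the job is handed in: Larger block flat and wholly in the bay, against a glued divider (3 mm, 0.06 rad); loose divider on the floor at mid-bay (3 mm), upright (0.05 rad), square (0.04 rad), under 20 mm out at the front, pressed on the block over 2 N by fingers that touch it over 2 N and not the block; for a second (x of spacer_mid in the frame of bay between -0.047 and 0.047 m and z of spacer_mid in the frame of bay between 0.015 and 0.027 m and (y of spacer_mid in the frame of bay between 0.027 and 0.033 m or y of spacer_mid in the frame of bay between -0.033 and -0.027 m) and angle between the x axis of spacer_mid and the x axis of bay, either way round below 0.06 rad and y of divider_mid in the frame of bay between -0.003 and 0.003 m and x of divider_mid in the frame of bay between -0.02 and 0.01 m and z of divider_mid in the frame of bay between 0.033 and 0.042 m and angle between the x axis of divider_mid and the x axis of bay, either way round below 0.04 rad and angle between divider_mid's own z axis and vertical below 0.05 rad and contact force between divider and spacer above 2 N and contact force between the fingers and divider above 2 N and linear speed of divider below 0.01 m/s and contact force between the fingers and spacer below 0.5 N); the arm keeps its last pose, push and grip.
It fails at once if the loose divider is knocked over (angle between divider_mid's own z axis and vertical above 0.5 rad).
It fails at once if another loose thing on the table (slim block, pencil, glue bottle or pot) is moved by more than 30 mm (distance of any of slimblock_mid, pencil_mid, glue, jar from where it was at the start of the episode above 0.03 m).
It also fails if it takes over 58 s, if anything falls off the work surface, if the arm or the gripper's body presses on something with over 40 N, if the wrist force passes 120 N, or if a joint passes its speed limit or range.

## Working session

There is one attempt and no reset: what is moved stays moved. The work goes in short steps, Python scripts to look and compute and a shell command to move; the robot and the scene stay as the last step left them, time stands still between calls to the robot, and variables do not carry over. Pictures are saved under pics/ and viewed, and the job is handed in when it is done.

```bash
ls; mkdir -p pics
python3 - <<'E'
from bench import robot
import cv2,json
o=robot.get_obs();print({k:o[k] for k in o})
for n in("side","top"):
    s=robot.snapshot(n);cv2.imwrite(f"pics/{n}0.png",s["color"][:,:,::-1]);print(n,s["intrinsics"],s["eye"],s["rotation"])
E
```

```text
pics
{'time': 0.0, 'joint_positions': array([-1.40309826e+00,  8.79434128e-02,  1.37221560e+00, -1.94918043e-05,
        1.68358746e+00, -1.03090025e-01]), 'qvel': array([ 0.00119034, -0.0010606 , -0.0005257 ,  0.00078513,  0.00100707,
       -0.00043465]), 'joint_torque': array([ 6.56825032e-04, -3.40183747e+01, -3.02424109e+01,  7.18637975e-02,
        3.30903463e-02, -1.64185371e-04]), 'tool_pos': array([ 0.14701621, -0.52938324,  0.18233017]), 'ee_rot': array([-3.14139028e+00,  2.14437431e-03, -1.30001019e+00]), 'wrist_force': array([ 0.26485544, -0.45250197,  0.07638066]), 'wrist_torque': array([ 0.04245486, -0.00491228, -0.04933105]), 'width': 0.0941021694005508}
side [[469.65498811   0.         314.97909675]
 [  0.         469.65498811 199.45214565]
 [  0.           0.           1.        ]] [0.25575525 0.57588678 0.59372257] [-2.14968985  0.01837231 -2.72724023]
top [[511.51414318   0.         319.87862749]
 [  0.         511.51414318 199.43954189]
 [  0.           0.           1.        ]] [ 0.46441902 -0.15666029  1.12528371] [-3.02980161  0.01316272 -1.54175223]
```

View pics/top0.png

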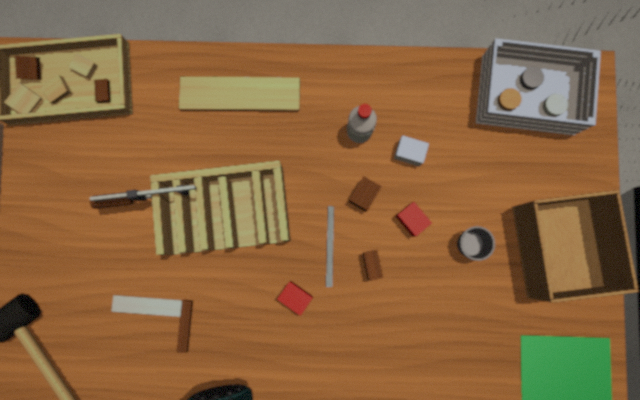

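View pics/side0.png

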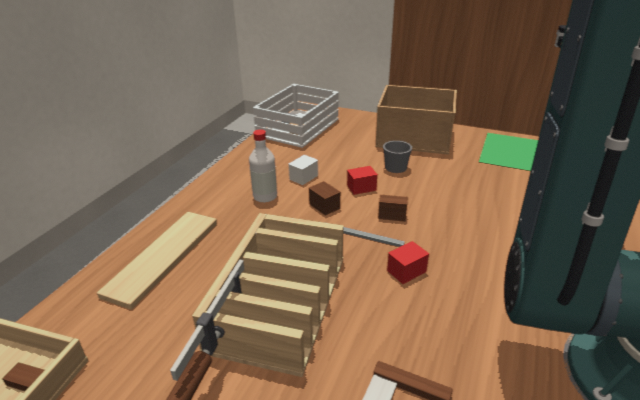

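The top view shows two dark blocks, A at (364,194), which looks wider, and B at (373,265), which looks slimmer. The red ones at (413,219) and (295,298) and the white one at (411,151) aren't wanted. The dark ones at (27,68) and (102,91) sit in a tray. I'll enlarge to confirm.

```bash
cat > h.py <<'E'
import numpy as np,cv2
from scipy.spatial.transform import Rotation as R
def cam(s):
    K=np.array(s["intrinsics"]);r=np.array(s["rotation"]);r=R.from_euler("xyz",r).as_matrix() if r.size==3 else r
    return K,np.array(s["eye"]),r
def px2w(s,u,v,z):
    K,e,r=cam(s);d=r@np.linalg.solve(K,[u,v,1.]);return e+d*(z-e[2])/d[2]
def w2px(s,p):
    K,e,r=cam(s);c=r.T@(np.array(p)-e);q=K@c;return q[:2]/q[2]
def crop(s,x0,y0,x1,y1,f,name):
    im=s["color"][y0:y1,x0:x1,::-1];im=cv2.resize(im,None,fx=f,fy=f,interpolation=cv2.INTER_CUBIC)
    for x in range((x0+9)//10*10,x1,10):
        cv2.line(im,((x-x0)*f,0),((x-x0)*f,6),(255,255,255),1)
        if x%20==0: cv2.putText(im,str(x),((x-x0)*f,18),0,.4,(255,255,255),1)
    for y in range((y0+9)//10*10,y1,10):
        cv2.line(im,(0,(y-y0)*f),(6,(y-y0)*f),(255,255,255),1)
        if y%20==0: cv2.putText(im,str(y),(8,(y-y0)*f+4),0,.4,(255,255,255),1)
    cv2.imwrite("pics/"+name,im)
E
python3 - <<'E'
from bench import robot
from h import *
s=robot.snapshot("top")
crop(s,145,155,295,260,5,"t_rack.png");crop(s,335,165,435,290,4,"t_blk.png")
print(px2w(s,364,194,.045),px2w(s,373,265,.045),w2px(s,[.147,-.53,.18]))
s=robot.snapshot("side")
crop(s,190,205,350,375,3,"s_rack.png");crop(s,290,140,440,290,4,"s_blk.png")
E
```

```text
[ 0.59945156 -0.23233832  0.045     ] [ 0.45031892 -0.25405127  0.045     ] [534.28276865 444.95510129]
```

View pics/t_rack.png

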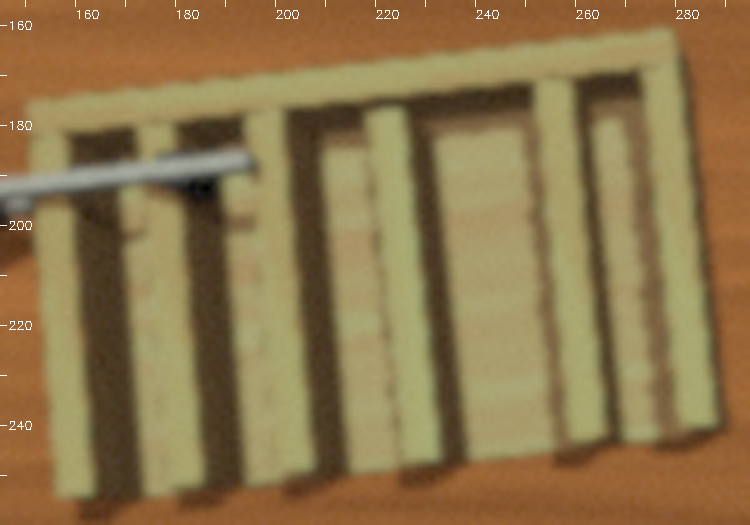

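View pics/t_blk.png

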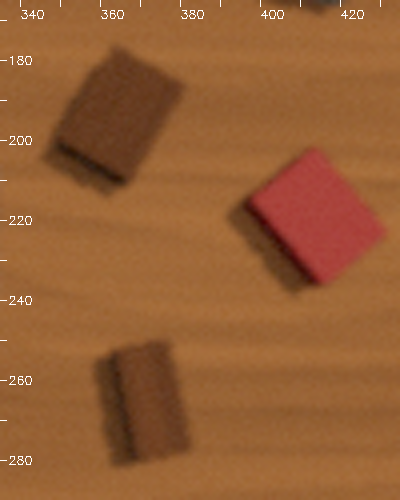

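View pics/s_rack.png

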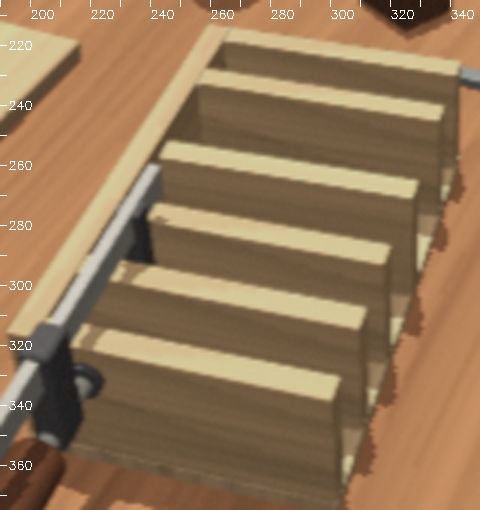

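View pics/s_blk.png

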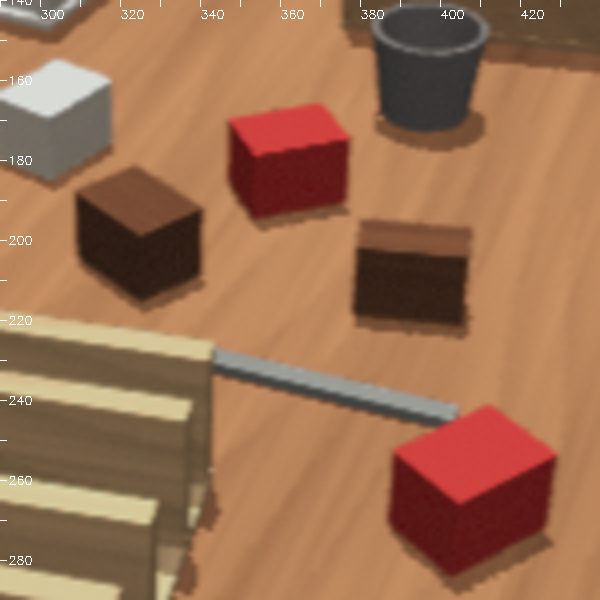

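Run:
```python
from bench import robot
from h import *
s=robot.snapshot("top")
C=lambda x,y,x0,y0,f:(x0+x/f,y0+y/f)
P=lambda x,y,z:px2w(s,*C(x,y,145,155,5),z)[:2]
Q=lambda x,y,z:px2w(s,*C(x,y,335,165,4),z)[:2]
rk=np.array([P(27,103,.084),P(678,30,.084),P(720,428,.084),P(57,497,.084)])
mod=np.array([[.09,.1575],[.09,-.1125],[-.075,-.1125],[-.075,.1575]])
mc=mod.mean(0);rc=rk.mean(0);H=(mod-mc).T@(rk-rc);U,S,V=np.linalg.svd(H);r=(U@V).T
t=rc-r@mc;yaw=np.arctan2(r[1,0],r[0,0]);print("bay",t,yaw,"res mm",((mod@r.T+t)-rk)*1e3)
def b(x,y): return r.T@(P(x,y,.084)-t)*1e3
for n,p in dict(dFL=(365,110),dFR=(405,107),dNR=(440,460),dNL=(402,465),gLr_far=(284,110),gLr_near=(315,470),gR_far=(536,82),gR_near=(570,443)).items(): print(n,b(*p).round(1))
A=np.array([Q(115,45,.045),Q(185,85,.045),Q(130,175,.045),Q(62,137,.045)]);print("A",A,A.mean(0),np.linalg.norm(np.diff(A,axis=0,append=A[:1]),axis=1))
e=(A[0]+A[1]-A[2]-A[3]);print("len dir yaw",np.arctan2(e[1],e[0]))
B=np.array([Q(110,347,.045),Q(167,340,.045),Q(190,448,.045),Q(138,460,.045)]);print("B",B.mean(0),np.linalg.norm(np.diff(B,axis=0,append=B[:1]),axis=1))
for n,p in dict(pen1=(330,207),pen2=(330,286)).items(): print(n,px2w(s,*p,.008))
print("glue cap",px2w(s,365,110,.165), "red",px2w(s,413,219,.045),px2w(s,295,298,.045))
np.save("bay.npy",[*t,yaw])
print(robot.get_obs()["time"])
```

```text
bay [0.55409663 0.04329018] 0.13738820242665595 res mm [[ 0.8641554  -0.71793737]
 [ 0.05366772  0.20489878]
 [ 0.18987541  0.86214724]
 [-1.10769853 -0.34910864]]
dFL [70.9 19.2]
dFR [70.3  2.7]
dNR [-75.8   1.2]
dNL [-76.2  16.8]
gLr_far [74.6 52.6]
gLr_near [-74.4  52.2]
gR_far [ 74.7 -52.2]
gR_near [-74.7 -52.1]
A [[ 0.63758965 -0.23106416]
 [ 0.61707121 -0.2686737 ]
 [ 0.56817877 -0.24035397]
 [ 0.58743464 -0.20392647]] [ 0.60256857 -0.23600457] [0.04284255 0.05650202 0.04120377 0.05702612]
len dir yaw -0.5104179490313895
B [ 0.45104369 -0.25362741] [0.03013659 0.05719344 0.02785919 0.06028173]
pen1 [ 0.57330272 -0.16100063  0.008     ]
pen2 [ 0.40220343 -0.16559354  0.008     ]
glue cap [ 0.74737415 -0.22268868  0.165     ] red [ 0.54911798 -0.33667381  0.045     ] [ 0.37743486 -0.093145    0.045     ]
0.25
```

A at (364,194) measures about 43×57 mm on top and B at (373,265) about 29×59 mm. A is dark and the wider of the two, so it is the 45 mm spacer. The wide gap is on the -y side (right of the divider in the top view). The divider is at bay y≈+10 and the rack residuals are about 1 mm.

Next I turn and move over A.

```bash
python3 -m handwheel '{"delta_pos":[[0,0,-5],[0,0,-5],[0,0,-5],[0,0,0],[0,0,0],[28,-53,0],[28,-53,0],[28,-53,0]],"rotation":[[0,0,-0.158],[0,0,-0.158],[0,0,-0.158],[0,0,-0.158],[0,0,-0.158],[0,0,0],[0,0,0],[0,0,0]],"claw":[-1,-1,-1,-1,-1,-1,-1,-1]}'
cat >> h.py <<'E'
def togo(pos,rpy,tgt,yaw):
    r=R.from_euler("xyz",rpy).as_matrix();g=R.from_euler("xyz",[np.pi,0,yaw]).as_matrix()
    return "shift tool mm",(r.T@(np.array(tgt)-pos)*1e3).round(1),"rotvec",R.from_matrix(r.T@g).as_rotvec().round(3)
E
python3 - <<'E'
from bench import robot
from h import *
o=robot.get_obs();print(o["time"],o["tool_pos"],o["ee_rot"],togo(o["tool_pos"],o["ee_rot"],[.603,-.236,.13],-.51))
E
```

```text
time: 1.25
tool_pos: [0.2992, -0.4312, 0.1984]
ee_rot: [3.142, -0.0, -0.511]
wrist_force: [0.6, -0.2, -0.0]
width: 0.0938
1.25 [ 0.29920683 -0.43119339  0.19839639] [ 3.14151647e+00 -2.35942161e-04 -5.10919812e-01] ('shift tool mm', array([ 169.5, -318.8,   68.4]), 'rotvec', array([ 0.   , -0.   , -0.001]))
```

```bash
python3 -m handwheel '{"delta_pos":[[28,-53,0],[28,-53,0],[28,-53,0],[28,-53,0],[28,-53,0],[29,-53,10],[0,0,20],[0,0,20]],"rotation":[[0,0,0],[0,0,0],[0,0,0],[0,0,0],[0,0,0],[0,0,0],[0,0,0],[0,0,0]],"claw":[-1,-1,-1,-1,-1,-1,-1,-1]}'
python3 - <<'E'
from bench import robot
from h import *
s=robot.snapshot("side");crop(s,250,130,420,260,4,"s1.png")
o=robot.get_obs();print(o["tool_pos"],o["ee_rot"])
# predicted block corners for hypothesis in side view
c=np.array([.603,-.236]);y=-.51
for dz in(0.045,0):
  for a,b in((1,1),(1,-1),(-1,-1),(-1,1)):
    p=c+a*.03*np.array([np.cos(y),np.sin(y)])+b*.0225*np.array([-np.sin(y),np.cos(y)]);print(dz,a,b,w2px(s,[*p,dz]).round(1))
print("tcp px",w2px(s,o["tool_pos"]))
E
```

```text
time: 2.25
tool_pos: [0.6015, -0.2362, 0.1472]
ee_rot: [3.141, 0.001, -0.508]
wrist_force: [-0.4, -0.1, -1.0]
width: 0.094
[ 0.59965502 -0.23578823  0.14365209] [ 3.14105678  0.00661841 -0.50877723]
0.045 1 1 [307.4 186.4]
0.045 1 -1 [323.3 179.9]
0.045 -1 -1 [340.1 190.9]
0.045 -1 1 [323.9 197.8]
0 1 1 [307.9 203.2]
0 1 -1 [323.5 196.5]
0 -1 -1 [339.9 207.8]
0 -1 1 [324.1 215. ]
tcp px [324.64355695 148.97658467]
```

View pics/s1.png

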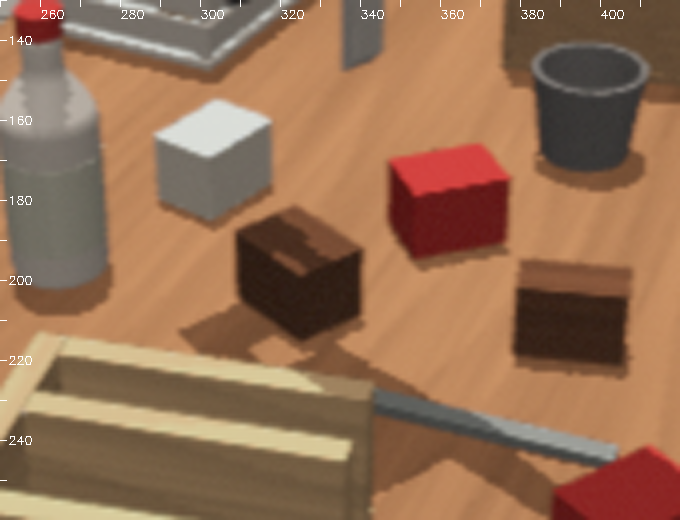

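The side view shows block A's top corners at (306.5,188), (321.5,181.5), (338,192) and (323,198.5). That is about 2 px from the prediction, so I'll check for camera bias using the rack and fit both views together.

Run:
```python
from bench import robot
from h import *
s=robot.snapshot("side");crop(s,295,170,345,220,12,"s2.png");t=robot.snapshot("top");crop(t,340,170,390,220,12,"t2.png")
x,y,w=np.load("bay.npy")
for p in([.09,-.1125],[-.075,-.1125],[-.075,-.0525-.0150],[-.075,.1575],[-.075,.0525]):
    q=[x+np.cos(w)*p[0]-np.sin(w)*p[1],y+np.sin(w)*p[0]+np.cos(w)*p[1],.084];print(p,w2px(s,q).round(1))
```

```text
[0.09, -0.1125] [260.1 211.6]
[-0.075, -0.1125] [344.2 224.3]
[-0.075, -0.0675] [338.5 239. ]
[-0.075, 0.1575] [300.2 337.1]
[-0.075, 0.0525] [320.4 285.3]
```

View pics/s2.png

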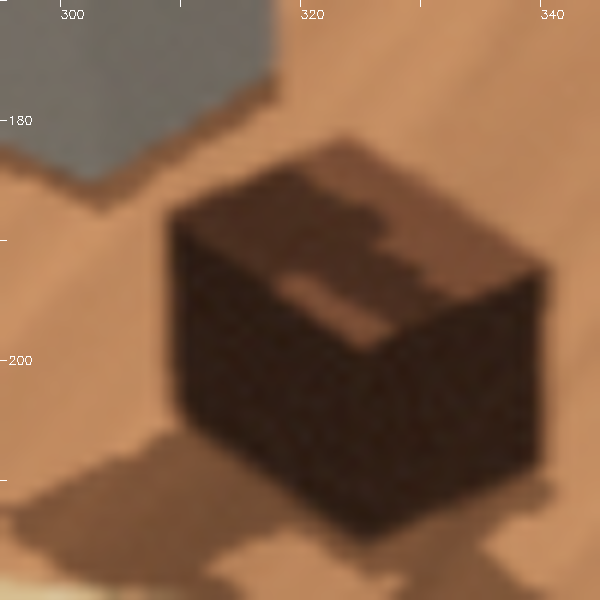

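View pics/t2.png

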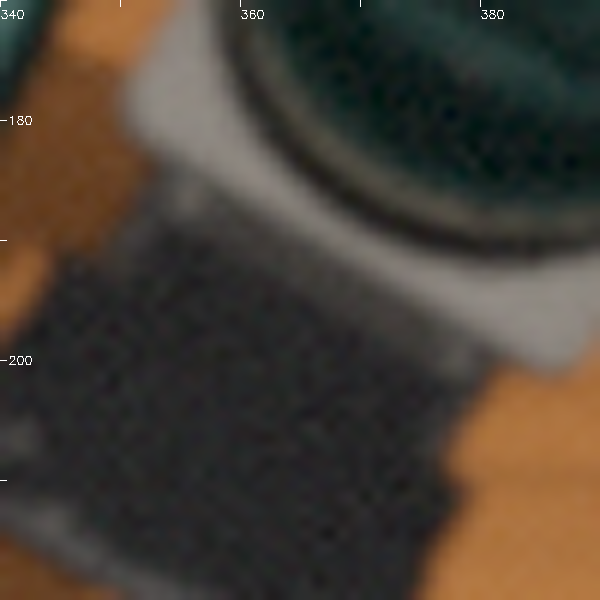

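After refining, the side view agrees with the top estimate to within about 1 px plus the common bias seen on the rack. I'll descend onto A.

Run:
```python
from bench import robot
from h import *
o=robot.get_obs();print(o["time"],o["tool_pos"],o["ee_rot"],togo(o["tool_pos"],o["ee_rot"],[.602,-.235,.006],-.51))
```

```text
2.4 [ 0.59997878 -0.23662495  0.14663575] [ 3.14133163  0.00372191 -0.50978266] ('shift tool mm', array([  1.5,  -2.4, 140.6]), 'rotvec', array([0.   , 0.004, 0.   ]))
```

```bash
python3 -m handwheel '{"delta_pos":[[1,-2,30],[0,0,30],[0,0,30],[0,0,25],[0,0,15],[0,0,10],[0,0,0],[0,0,0]],"rotation":[[0,0,0],[0,0,0],[0,0,0],[0,0,0],[0,0,0],[0,0,0],[0,0,0],[0,0,0]],"claw":[-1,-1,-1,-1,-1,-1,-1,-1]}'
python3 - <<'E'
from bench import robot
from h import *
s=robot.snapshot("side");crop(s,260,130,400,240,5,"s3.png")
o=robot.get_obs();print(o["tool_pos"],o["ee_rot"])
E
```

```text
time: 3.4
tool_pos: [0.6035, -0.2363, 0.0098]
ee_rot: [-3.142, -0.002, -0.51]
wrist_force: [0.2, -0.1, 0.2]
width: 0.0939
[ 0.60348837 -0.23634695  0.00986093] [-3.14154571e+00 -2.39180021e-03 -5.09959529e-01]
```

View pics/s3.png

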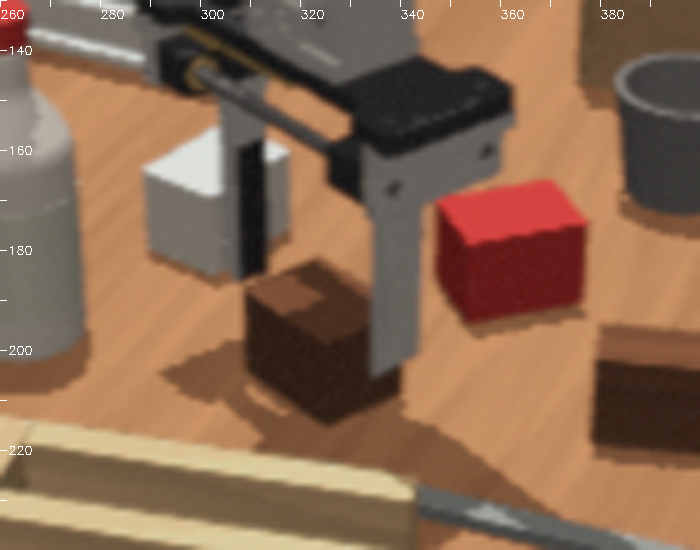

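Run:
```python
from bench import robot
from h import *
s=robot.snapshot("side")
o=robot.get_obs();r=R.from_euler("xyz",o["ee_rot"]).as_matrix()
for l in([-47,8,0],[-47,-8,0],[-60,8,0],[-60,-8,0],[47,8,0],[47,-8,0],[-30,22.5,4],[-30,-22.5,4],[30,-22.5,4]):
    print(l,w2px(s,o["tool_pos"]+r@(np.array(l)*1e-3)).round(1))
```

```text
[-47, 8, 0] [339.6 209.8]
[-47, -8, 0] [334.  212.4]
[-60, 8, 0] [343.4 212.5]
[-60, -8, 0] [337.8 215.1]
[47, 8, 0] [313.9 191.9]
[47, -8, 0] [308.4 194.2]
[-30, 22.5, 4] [339.8 205.6]
[-30, -22.5, 4] [323.9 212.8]
[30, -22.5, 4] [307.7 201. ]
```

The picture shows the fingers straddling the block's ends lengthwise. The near tip at (338,203) appears about 8 px above the projected TCP, so the open tips probably sit about 20 mm higher and swing down as they close. I'll go 4 mm lower and close.

```bash
python3 -m handwheel '{"delta_pos":[[0,0,4],[0,0,0],[0,0,0],[0,0,0],[0,0,0],[0,0,0],[0,0,0],[0,0,0]],"rotation":[[0,0,0],[0,0,0],[0,0,0],[0,0,0],[0,0,0],[0,0,0],[0,0,0],[0,0,0]],"claw":[-1,1,1,1,1,1,1,1]}'
python3 - <<'E'
from bench import robot
from h import *
s=robot.snapshot("side");crop(s,260,130,400,240,5,"s4.png")
o=robot.get_obs();print(o["tool_pos"],o["ee_rot"],o["width"])
E
```

```text
time: 4.5
tool_pos: [0.6026, -0.2358, 0.0045]
ee_rot: [3.142, 0.0, -0.51]
wrist_force: [-1.1, 1.1, 1.6]
width: 0.06
[ 0.6025414  -0.23586009  0.00451888] [ 3.14157276e+00  2.12003415e-04 -5.09992283e-01] 0.059875928100393695
```

View pics/s4.png

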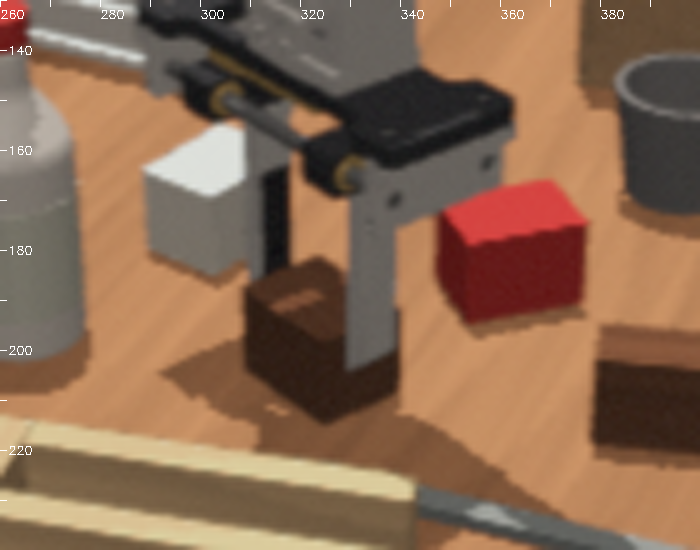

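The opening is 60 mm, which matches the block's length, so it is gripped. Next I lift, turn by +0.647 and move over the bay.

```bash
python3 -m handwheel '{"delta_pos":[[0,0,-10],[0,0,-20],[0,0,-30],[0,0,-35],[0,0,-35],[0,0,-10],[0,0,0],[0,0,0]],"rotation":[[0,0,0],[0,0,0],[0,0,0],[0,0,0],[0,0,0],[0,0,-0.16],[0,0,-0.16],[0,0,-0.16]],"claw":[1,1,1,1,1,1,1,1]}'
python3 - <<'E'
from bench import robot
from h import *
o=robot.get_obs();print(o["time"],o["tool_pos"],o["ee_rot"],o["width"],togo(o["tool_pos"],o["ee_rot"],[.5546,.0176,.145],.137))
E
```

```text
time: 5.55
tool_pos: [0.6032, -0.2362, 0.1469]
ee_rot: [3.14, -0.003, -0.025]
wrist_force: [1.1, -0.2, -1.5]
width: 0.0598
5.55 [ 0.6032147  -0.23623975  0.14689525] [ 3.14015495e+00 -2.89960460e-03 -2.47216489e-02] 0.059781328298160304 ('shift tool mm', array([ -54.9, -252.6,    1.4]), 'rotvec', array([ 0.002, -0.003, -0.162]))
```

```bash
python3 -m handwheel '{"delta_pos":[[0,0,0],[-2,-20,0],[-2.5,-50,0],[-2.5,-55,0],[-2.5,-55,0],[-2,-50,0],[-2,-28,0],[0,0,0]],"rotation":[[0,0,-0.167],[0,0,0],[0,0,0],[0,0,0],[0,0,0],[0,0,0],[0,0,0],[0,0,0]],"claw":[1,1,1,1,1,1,1,1]}'
python3 - <<'E'
from bench import robot
from h import *
s=robot.snapshot("side");crop(s,190,120,370,290,4,"s5.png")
t=robot.snapshot("top");crop(t,145,140,305,270,5,"t5.png")
o=robot.get_obs();print(o["time"],o["tool_pos"],o["ee_rot"],o["width"],togo(o["tool_pos"],o["ee_rot"],[.5546,.0176,.145],.137))
r=R.from_euler("xyz",o["ee_rot"]).as_matrix()
for l in([-30,22.5],[-30,-22.5],[30,-22.5],[30,22.5]):
    for z in(4.5,-40.5): print(l,z,w2px(s,o["tool_pos"]+r@(np.array(l+[z])*1e-3)).round(1))
E
```

```text
time: 6.55
tool_pos: [0.5533, 0.0207, 0.1457]
ee_rot: [-3.141, -0.002, 0.139]
wrist_force: [-0.4, -0.9, -1.2]
width: 0.0601
6.65 [0.55390768 0.01817168 0.14529844] [ 3.14076252e+00 -1.22141226e-03  1.36504331e-01] 0.05967300165565659 ('shift tool mm', array([0.6, 0.7, 0.3]), 'rotvec', array([ 0.001, -0.001, -0.   ]))
[-30, 22.5] 4.5 [312.  215.5]
[-30, 22.5] -40.5 [311.4 192.9]
[-30, -22.5] 4.5 [304.1 231.3]
[-30, -22.5] -40.5 [303.2 208. ]
[30, -22.5] 4.5 [268.9 225.7]
[30, -22.5] -40.5 [266.9 202.7]
[30, 22.5] 4.5 [278.2 210.5]
[30, 22.5] -40.5 [276.6 188.1]
```

View pics/s5.png

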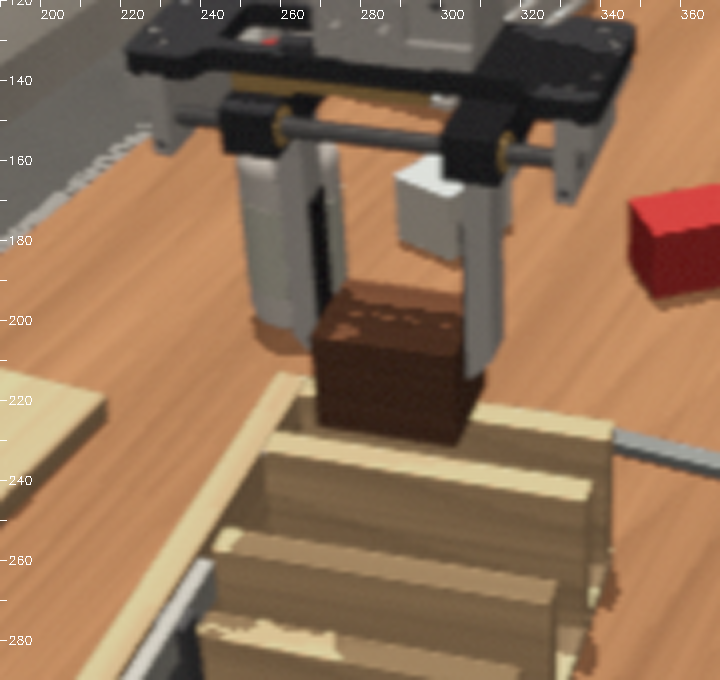

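View pics/t5.png

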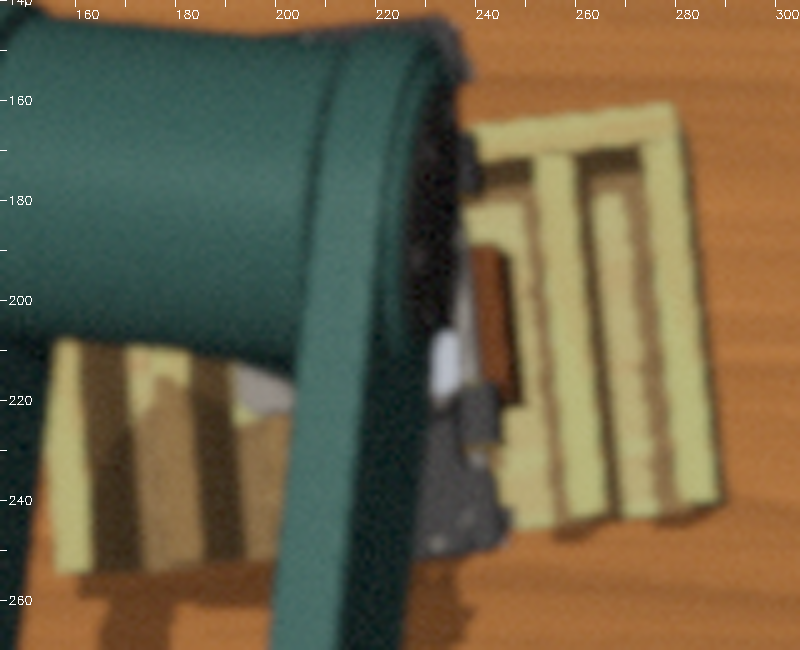

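Run:
```python
from bench import robot
from h import *
t=robot.snapshot("top");x,y,w=np.load("bay.npy");c,sn=np.cos(w),np.sin(w)
o=robot.get_obs();z=o["tool_pos"][2]
def b(u,v,z):
    p=px2w(t,u,v,z)[:2]-[x,y];return np.array([c*p[0]+sn*p[1],-sn*p[0]+c*p[1]])*1e3
for u,v,zz in((145+505/5,140+247/5,z+.0405),(145+500/5,140+405/5*0+ 385/5,z+.0405),(145+520/5,140+402/5,z-.0045),(145+512/5,140+255/5,z-.0045)): print(b(u,v,zz).round(1))
p=o["tool_pos"][:2]-[x,y];print("tcp bay",(c*p[0]+sn*p[1])*1e3,(-sn*p[0]+c*p[1])*1e3)
```

```text
[ 23.7 -50.6]
[-27.3 -44. ]
[-30.4 -44.3]
[ 27.  -46.5]
tcp bay -3.5952066146138715 -25.485587345183152
```

The block is aligned: its -y edge is at about -46.5 to -48 and the expected value is -48. I'll bias it 1 mm toward -y and descend in steps, watching the force.

```bash
python3 -m handwheel '{"delta_pos":[[0,1,20],[0,0,20],[0,0,10],[0,0,5],[0,0,5],[0,0,5],[0,0,5],[0,0,0]],"rotation":[[0,0,0],[0,0,0],[0,0,0],[0,0,0],[0,0,0],[0,0,0],[0,0,0],[0,0,0]],"claw":[1,1,1,1,1,1,1,1]}'
python3 - <<'E'
from bench import robot
from h import *
s=robot.snapshot("side");crop(s,210,170,360,290,5,"s6.png")
o=robot.get_obs();print(o["time"],o["tool_pos"],o["wrist_force"],o["wrist_torque"])
E
```

```text
time: 7.7
tool_pos: [0.5538, 0.0169, 0.074]
ee_rot: [-3.142, 0.001, 0.137]
wrist_force: [0.1, 0.3, -1.2]
width: 0.0598
7.75 [0.55407295 0.01687433 0.07433482] [ 0.73734969  0.43428616 -0.43017251] [-0.03714598 -0.09327041 -0.03832704]
```

View pics/s6.png

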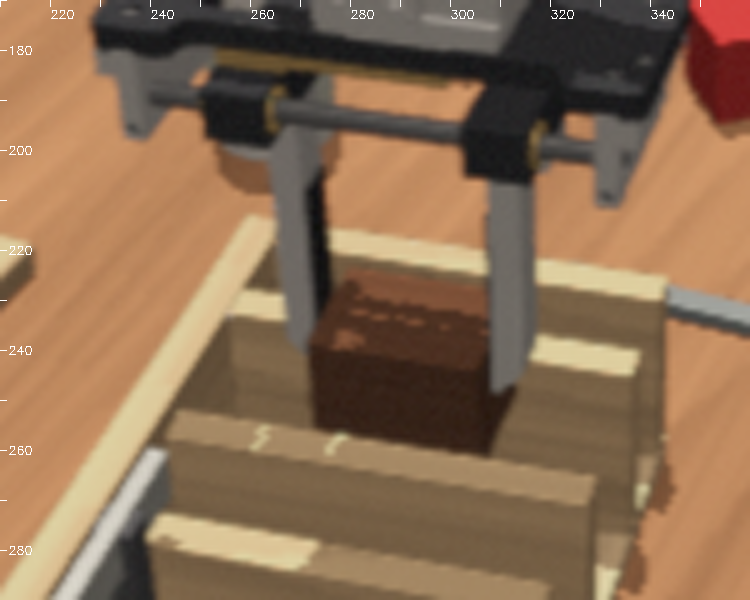

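The block enters between the divider and the glued board without contact. I'll continue down.

```bash
python3 -m handwheel '{"delta_pos":[[0,0,10],[0,0,12],[0,0,12],[0,0,10],[0,0,8],[0,0,4],[0,0,2],[0,0,0]],"rotation":[[0,0,0],[0,0,0],[0,0,0],[0,0,0],[0,0,0],[0,0,0],[0,0,0],[0,0,0]],"claw":[1,1,1,1,1,1,1,1]}'
python3 - <<'E'
from bench import robot
from h import *
s=robot.snapshot("side");crop(s,210,170,360,290,5,"s7.png")
o=robot.get_obs();print(o["time"],o["tool_pos"],o["wrist_force"],o["wrist_torque"])
E
```

```text
time: 8.75
tool_pos: [0.5543, 0.0168, 0.0167]
ee_rot: [3.141, -0.0, 0.137]
wrist_force: [-0.7, -0.6, -0.6]
width: 0.0597
8.8 [0.55444747 0.01677271 0.01682852] [ 0.28926323  0.16037265 -1.17443793] [ 0.00207543 -0.05825     0.01623351]
```

View pics/s7.png

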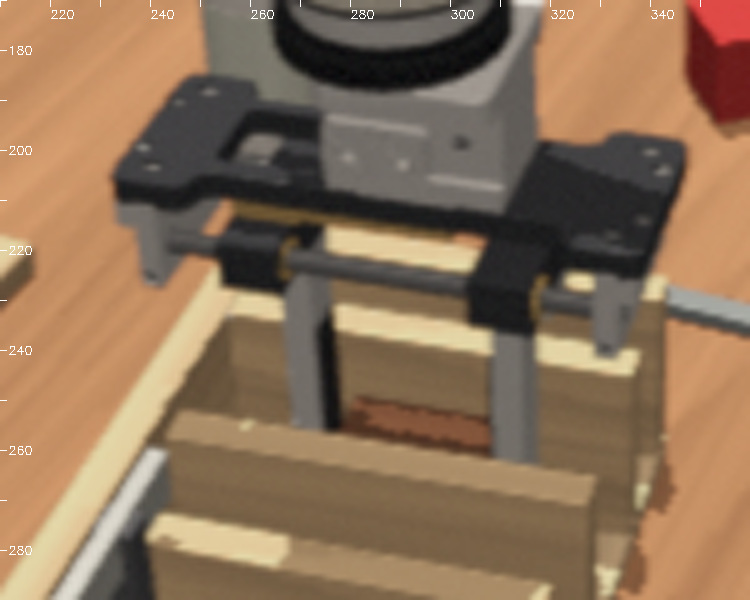

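Divider unmoved, no contact yet. I'll lower the last 3 mm, feel for the floor, then open.

```bash
python3 -m handwheel '{"delta_pos":[[0,0,1.5],[0,0,1.5],[0,0,0],[0,0,0],[0,0,0],[0,0,0],[0,0,0],[0,0,0]],"rotation":[[0,0,0],[0,0,0],[0,0,0],[0,0,0],[0,0,0],[0,0,0],[0,0,0],[0,0,0]],"claw":[1,1,1,1,1,1,1,1]}'
```

```text
time: 9.8
tool_pos: [0.5542, 0.0168, 0.0135]
ee_rot: [3.141, -0.0, 0.137]
wrist_force: [0.6, -0.4, -1.3]
width: 0.0598
```

```bash
python3 -m handwheel '{"delta_pos":[[0,0,1],[0,0,1],[0,0,0],[0,0,0],[0,0,0],[0,0,0],[0,0,0],[0,0,0]],"rotation":[[0,0,0],[0,0,0],[0,0,0],[0,0,0],[0,0,0],[0,0,0],[0,0,0],[0,0,0]],"claw":[1,1,1,1,1,1,1,1]}'
```

```text
time: 10.8
tool_pos: [0.5543, 0.0168, 0.0135]
ee_rot: [3.141, -0.0, 0.137]
wrist_force: [-3.1, 0.9, 9.0]
width: 0.0601
```

The block is on the floor: z is unchanged and the force is +9 N. I'll release and raise.

```bash
python3 -m handwheel '{"delta_pos":[[0,0,-1],[0,0,0],[0,0,0],[0,0,0],[0,0,-10],[0,0,-30],[0,0,-30],[0,0,-30]],"rotation":[[0,0,0],[0,0,0],[0,0,0],[0,0,0],[0,0,0],[0,0,0],[0,0,0],[0,0,0]],"claw":[1,-0.7,-0.7,-0.7,-0.7,-0.7,-0.7,-0.7]}'
python3 - <<'E'
from bench import robot
from h import *
s=robot.snapshot("side");crop(s,210,170,360,290,5,"s8.png")
t=robot.snapshot("top");crop(t,145,140,305,270,5,"t8.png")
E
```

```text
time: 11.8
tool_pos: [0.5544, 0.0168, 0.1142]
ee_rot: [3.141, -0.001, 0.137]
wrist_force: [-0.1, -0.5, -0.2]
width: 0.0799
```

View pics/s8.png

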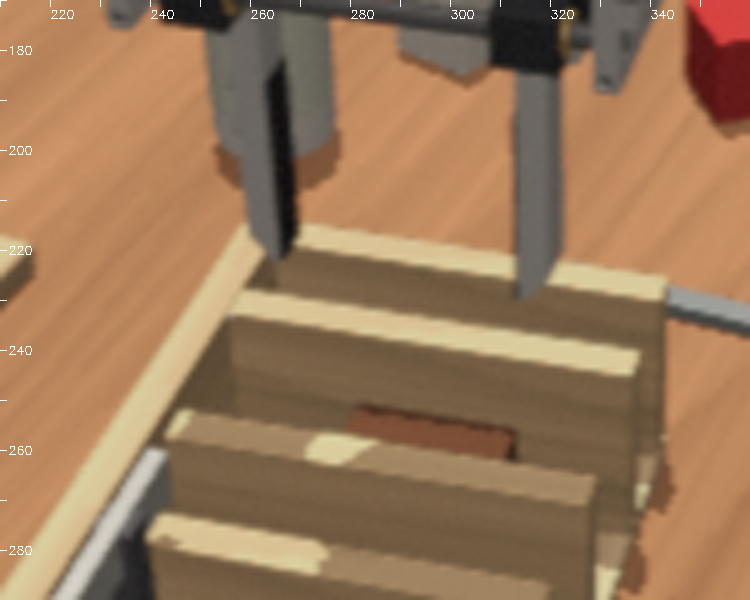

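View pics/t8.png

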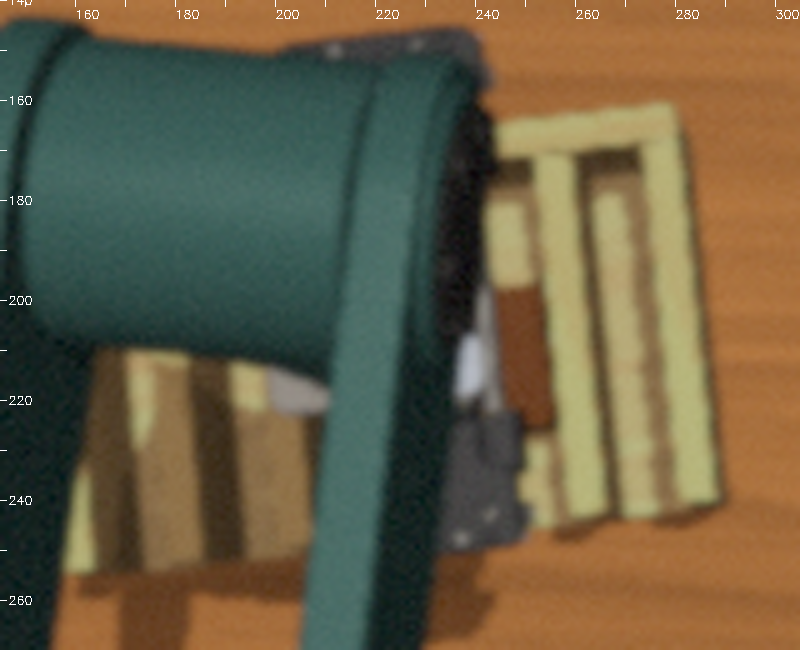

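The block lies flat in the -y gap, its top at about (281–312, 253–261) in the side view, and the divider hasn't moved. Before pushing I need the true fingertip and body heights relative to the TCP, because of the clamp and the risk of tipping the divider.

Run:
```python
from bench import robot
from h import *
s=robot.snapshot("side");crop(s,220,90,370,240,4,"s9.png")
o=robot.get_obs();r=R.from_euler("xyz",o["ee_rot"]).as_matrix()
for z in(0,-10,-20,-30):
    print(z,[w2px(s,o["tool_pos"]+r@(np.array(l+[z])*1e-3)).round(1).tolist() for l in([-40,-8],[-52.5,-8],[-52.5,8],[40,-8],[52.5,-8],[40,8])])
for z in(-80,-90,-97,-110,-120,-130):
    print(z,[w2px(s,o["tool_pos"]+r@(np.array(l+[z])*1e-3)).round(1).tolist() for l in([-88,-37.5],[-88,37.5],[88,-37.5],[-88,0])])
```

```text
0 [[312.3, 238.9], [319.6, 240.1], [322.1, 234.4], [266.9, 231.4], [260.0, 230.2], [270.2, 225.9]]
-10 [[312.2, 234.1], [319.5, 235.3], [322.1, 229.6], [266.5, 226.6], [259.6, 225.5], [269.8, 221.2]]
-20 [[312.1, 229.2], [319.5, 230.4], [322.1, 224.7], [266.1, 221.8], [259.1, 220.7], [269.4, 216.4]]
-30 [[312.0, 224.2], [319.4, 225.4], [322.0, 219.8], [265.6, 216.9], [258.6, 215.8], [269.0, 211.6]]
-80 [[336.9, 213.4], [347.9, 187.6], [228.1, 197.0], [342.6, 199.9]]
-90 [[337.0, 207.8], [348.1, 182.3], [227.3, 191.6], [342.8, 194.5]]
-97 [[337.0, 203.9], [348.2, 178.5], [226.8, 187.8], [342.8, 190.7]]
-110 [[337.2, 196.4], [348.4, 171.4], [225.8, 180.7], [343.0, 183.4]]
-120 [[337.2, 190.6], [348.5, 165.9], [225.0, 175.0], [343.1, 177.7]]
-130 [[337.3, 184.7], [348.7, 160.2], [224.3, 169.3], [343.3, 171.9]]
```

View pics/s9.png

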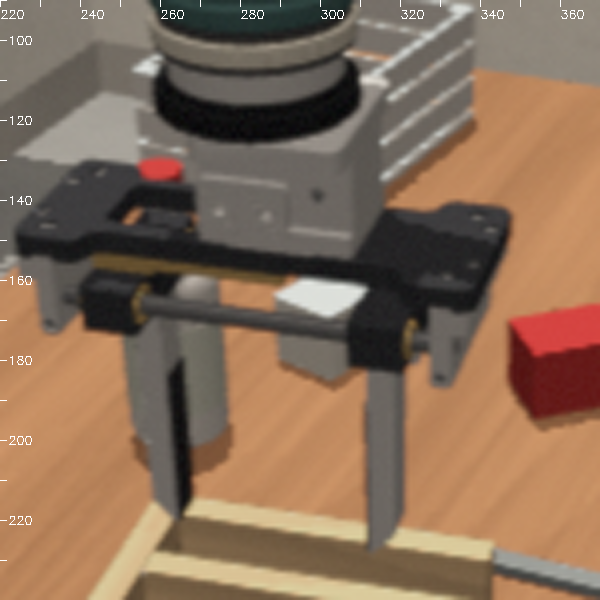

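The images put the visible tips about 20 mm above the reported TCP, with the body about 100 mm above the tips. If I pushed from the +y gap with the jaws along x, the body would come near the clamp. Gripping the divider's near end with the jaws across y is better: it stays clear of the clamp and the block, and keeps the divider upright and square. I'll raise and turn 90°.

```bash
python3 -m handwheel '{"delta_pos":[[0,0,-25],[0,0,-25],[0,0,-20],[0,0,0],[0,0,0],[0,0,0],[0,0,0],[0,0,0]],"rotation":[[0,0,0.18],[0,0,0.18],[0,0,0.18],[0,0,0.18],[0,0,0.18],[0,0,0.18],[0,0,0.18],[0,0,0.18]],"claw":[-0.5,0.15,0.15,0.15,0.15,0.15,0.15,0.15]}'
python3 - <<'E'
from bench import robot
from h import *
o=robot.get_obs();print(o["time"],o["tool_pos"],o["ee_rot"],o["width"],togo(o["tool_pos"],o["ee_rot"],[.5013,.0454,.13],-1.4334))
E
```

```text
time: 12.95
tool_pos: [0.5533, 0.0169, 0.1802]
ee_rot: [3.138, 0.001, -1.309]
wrist_force: [-0.6, 0.3, 0.3]
width: 0.0398
12.95 [0.55328378 0.01687502 0.18017765] [ 3.1381891e+00  1.0494196e-03 -1.3089102e+00] 0.03978608851017661 ('shift tool mm', array([-41. ,  42.7,  50.4]), 'rotvec', array([0.003, 0.001, 0.124]))
```

```bash
python3 -m handwheel '{"delta_pos":[[0,0,0],[-10,14,0],[-14,20,0],[-11,13.5,0],[0,0,15],[0,0,20],[0,0,15],[0,0,0]],"rotation":[[0,0,0.131],[0,0,0],[0,0,0],[0,0,0],[0,0,0],[0,0,0],[0,0,0],[0,0,0]],"claw":[0.15,0.15,0.15,0.15,0.15,0.15,0.15,0.15]}'
python3 - <<'E'
from bench import robot
from h import *
s=robot.snapshot("side");crop(s,210,150,360,290,5,"s10.png")
t=robot.snapshot("top");crop(t,145,140,305,270,5,"t10.png")
o=robot.get_obs();print(o["time"],o["tool_pos"],o["ee_rot"],o["width"],togo(o["tool_pos"],o["ee_rot"],[.5013,.0454,.13],-1.4334))
E
```

```text
time: 13.95
tool_pos: [0.5012, 0.0449, 0.1301]
ee_rot: [3.137, 0.001, -1.434]
wrist_force: [-0.2, -0.7, 0.4]
width: 0.0397
14.05 [0.50257306 0.04488025 0.1323854 ] [ 3.14154177e+00 -1.21784201e-04 -1.43407018e+00] 0.03988441465303684 ('shift tool mm', array([-0.7,  1.2,  2.4]), 'rotvec', array([ 0.   , -0.   , -0.001]))
```

View pics/s10.png

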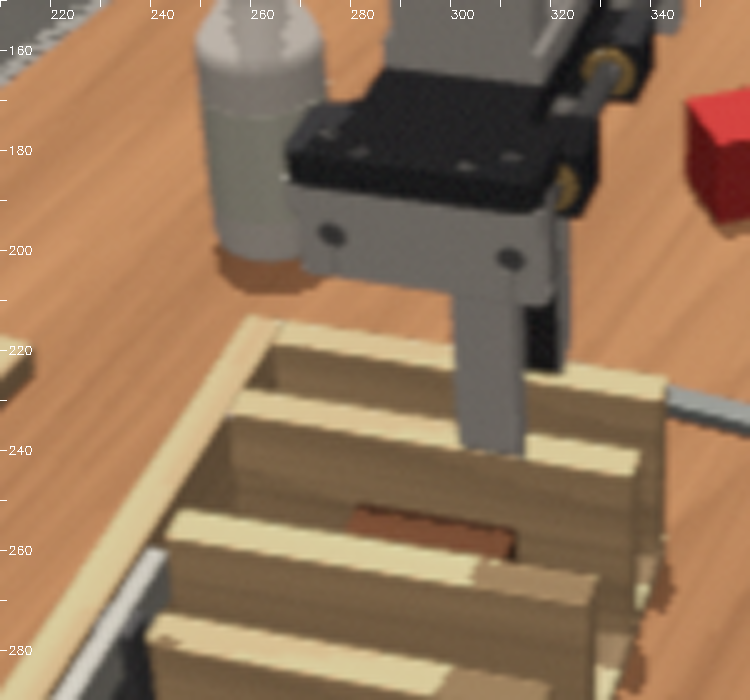

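View pics/t10.png

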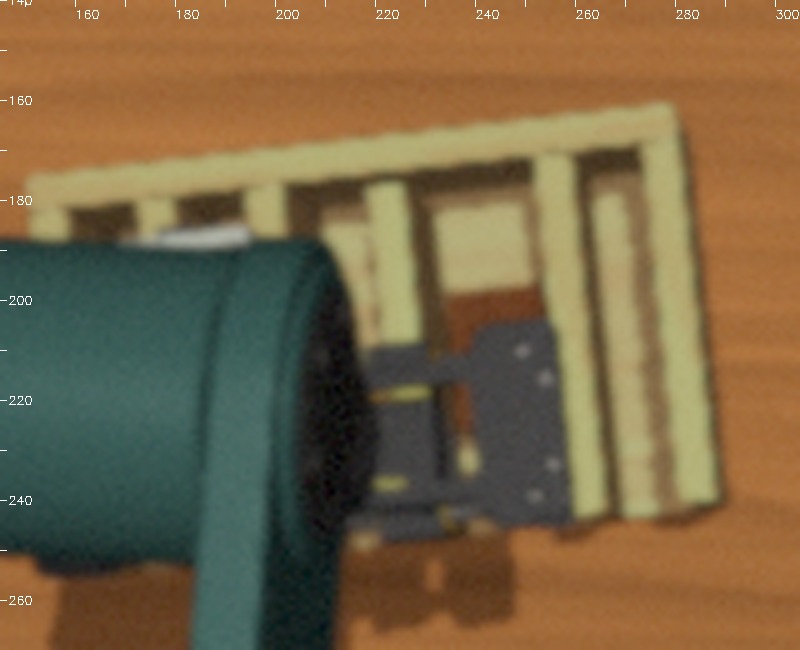

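The fingers straddle the divider's near half at bay y≈9, and its far end is still at (217–226,176). I'll descend with the fingers 40 mm open.

```bash
python3 -m handwheel '{"delta_pos":[[0,0,20],[0,0,20],[0,0,20],[0,0,20],[0,0,15],[0,0,10],[0,0,10],[0,0,0]],"rotation":[[0,0,0],[0,0,0],[0,0,0],[0,0,0],[0,0,0],[0,0,0],[0,0,0],[0,0,0]],"claw":[0.15,0.15,0.15,0.15,0.15,0.15,0.15,0.15]}'
python3 - <<'E'
from bench import robot
from h import *
s=robot.snapshot("side");crop(s,210,150,360,290,5,"s11.png")
E
```

```text
time: 15.05
tool_pos: [0.5019, 0.045, 0.0168]
ee_rot: [3.14, 0.0, -1.434]
wrist_force: [0.3, -0.3, -0.8]
width: 0.0398
```

View pics/s11.png

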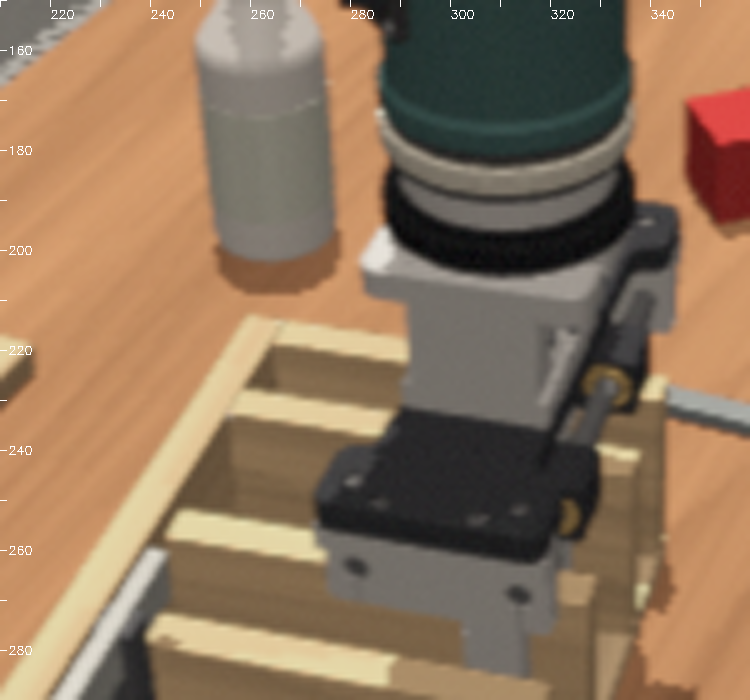

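```bash
python3 -m handwheel '{"delta_pos":[[0,0,3],[0,0,3],[0,0,0],[0,0,0],[0,0,0],[0,0,0],[0,0,0],[0,0,0]],"rotation":[[0,0,0],[0,0,0],[0,0,0],[0,0,0],[0,0,0],[0,0,0],[0,0,0],[0,0,0]],"claw":[0.15,0.15,0.3,0.4,0.5,0.6,0.7,1]}'
python3 - <<'E'
from bench import robot
from h import *
o=robot.get_obs();x,y,w=np.load("bay.npy");c,sn=np.cos(w),np.sin(w);p=o["tool_pos"][:2]-[x,y]
print("tcp bay",(c*p[0]+sn*p[1])*1e3,(-sn*p[0]+c*p[1])*1e3,o["wrist_torque"])
E
```

```text
time: 16.1
tool_pos: [0.5024, 0.0451, 0.0115]
ee_rot: [-3.142, 0.0, -1.434]
wrist_force: [-0.3, -0.7, 0.6]
width: 0.0149
tcp bay -51.00434793351816 8.837772147575656 [ 0.13124601 -0.02778573  0.02460673]
```

Gripped: the opening is 14.9 mm, which is the divider's thickness. I'll slide it towards the block (+tool x).

```bash
python3 -m handwheel '{"delta_pos":[[1,0,0],[1,0,0],[1,0,0],[1,0,0],[1,0,0],[1,0,0],[1,0,0],[0,0,0]],"rotation":[[0,0,0],[0,0,0],[0,0,0],[0,0,0],[0,0,0],[0,0,0],[0,0,0],[0,0,0]],"claw":[1,1,1,1,1,1,1,1]}'
python3 - <<'E'
from bench import robot
from h import *
s=robot.snapshot("side");crop(s,210,150,360,290,5,"s12.png")
t=robot.snapshot("top");crop(t,145,140,305,270,5,"t12.png")
o=robot.get_obs();x,y,w=np.load("bay.npy");c,sn=np.cos(w),np.sin(w);p=o["tool_pos"][:2]-[x,y]
print("tcp bay",(c*p[0]+sn*p[1])*1e3,(-sn*p[0]+c*p[1])*1e3,o["wrist_force"],o["wrist_torque"],o["ee_rot"])
E
```

```text
time: 17.1
tool_pos: [0.5033, 0.0381, 0.0115]
ee_rot: [-3.141, 0.0, -1.434]
wrist_force: [0.1, 1.3, 1.3]
width: 0.0146
tcp bay -50.97047828656308 1.7988543962556394 [-0.05162899  1.35867166  1.41982523] [0.39638241 0.02683248 0.10268038] [-3.14145598e+00 -6.58352343e-05 -1.43398211e+00]
```

View pics/t12.png

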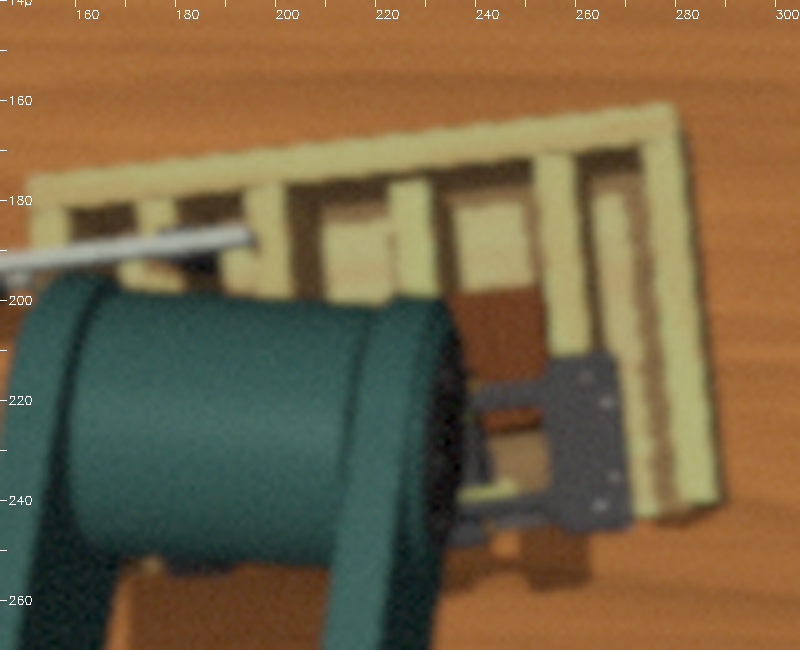

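View pics/s12.png

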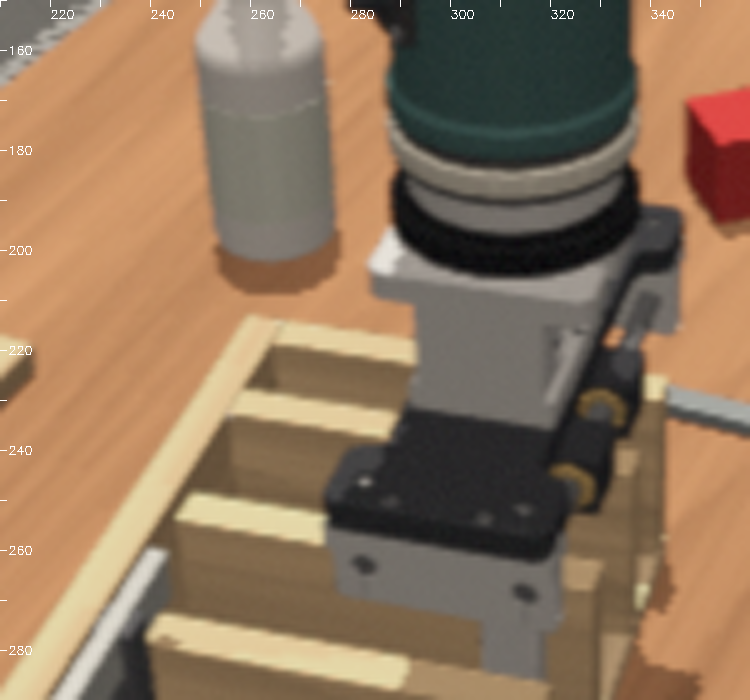

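The divider now touches the block, at TCP bay y=1.8 with about 1.4 N. I'll go on in small steps until the block bottoms against the glued divider.

```bash
python3 -m handwheel '{"delta_pos":[[0.3,0,0],[0.3,0,0],[0.3,0,0],[0.3,0,0],[0.3,0,0],[0.3,0,0],[0,0,0],[0,0,0]],"rotation":[[0,0,0],[0,0,0],[0,0,0],[0,0,0],[0,0,0],[0,0,0],[0,0,0],[0,0,0]],"claw":[1,1,1,1,1,1,1,1]}'
python3 - <<'E'
from bench import robot
from h import *
o=robot.get_obs();x,y,w=np.load("bay.npy");c,sn=np.cos(w),np.sin(w);p=o["tool_pos"][:2]-[x,y]
print("tcp bay",(c*p[0]+sn*p[1])*1e3,(-sn*p[0]+c*p[1])*1e3,o["wrist_force"],o["wrist_torque"],o["ee_rot"])
E
```

```text
time: 18.2
tool_pos: [0.5034, 0.0374, 0.0115]
ee_rot: [-3.142, 0.002, -1.434]
wrist_force: [-0.6, 5.8, 2.4]
width: 0.015
tcp bay -51.04086975919959 1.138077300269596 [-0.64025792  5.77616247  2.39738773] [1.10574258 0.16823258 0.15824145] [-3.14153922e+00  2.02952595e-03 -1.43364637e+00]
```

```bash
python3 -m handwheel '{"delta_pos":[[0.3,0,0],[0.3,0,0],[0.3,0,0],[0.3,0,0],[0.2,0,0],[0,0,0],[0,0,0],[0,0,0]],"rotation":[[0,0,0],[0,0,0],[0,0,0],[0,0,0],[0,0,0],[0,0,0],[0,0,0],[0,0,0]],"claw":[1,1,1,1,1,1,1,1]}'
python3 - <<'E'
from bench import robot
from h import *
t=robot.snapshot("top");crop(t,195,160,295,260,7,"t13.png")
o=robot.get_obs();x,y,w=np.load("bay.npy");c,sn=np.cos(w),np.sin(w);p=o["tool_pos"][:2]-[x,y]
print("tcp bay",(c*p[0]+sn*p[1])*1e3,(-sn*p[0]+c*p[1])*1e3,o["wrist_force"],o["wrist_torque"],o["ee_rot"])
E
```

```text
time: 19.2
tool_pos: [0.5033, 0.0374, 0.0115]
ee_rot: [3.142, 0.005, -1.433]
wrist_force: [-2.1, 8.9, 2.9]
width: 0.015
tcp bay -51.05212846124125 1.1650322263786483 [-1.99002415  8.37725284  3.13326776] [1.58685164 0.21108366 0.2236142 ] [-3.14153882  0.00464301 -1.4332623 ]
```

View pics/t13.png

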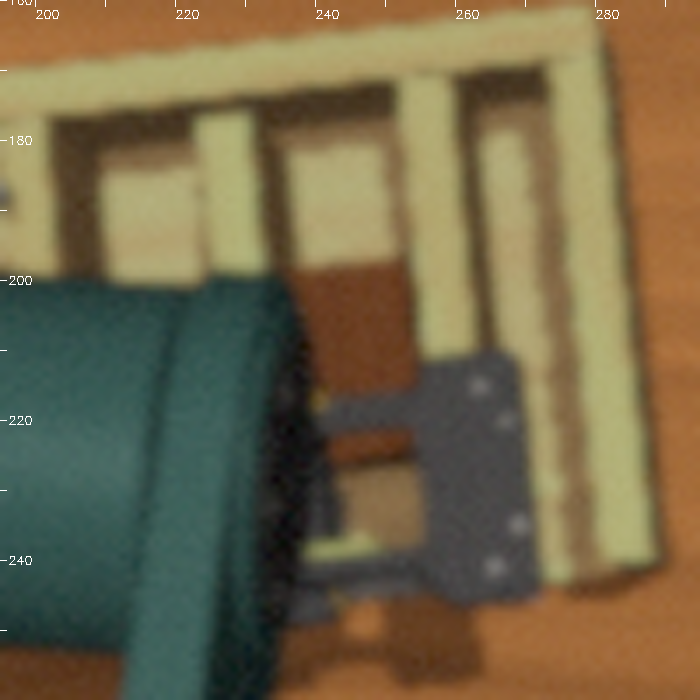

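Run:
```python
from bench import robot
from h import *
t=robot.snapshot("top");x,y,w=np.load("bay.npy");c,sn=np.cos(w),np.sin(w)
crop(t,210,165,265,215,14,"t14.png")
def b(X,Y,z):
    p=px2w(t,195+X/7,160+Y/7,z)[:2]-[x,y];return (np.array([c*p[0]+sn*p[1],-sn*p[0]+c*p[1]])*1e3).round(1)
for n,q in dict(divFL=(193,118,.084),divFR=(253,112,.084),divL_lower=(209,275,.084),divR_lower=(268,272,.084),blkFR=(408,262,.054),blkNR=(416,385,.054),glF=(397,80,.084),glN=(420,355,.084),sh=(297,270,.054)).items(): print(n,b(*q))
```

```text
divFL [70.1  9.8]
divFR [70. -8.]
divL_lower [23.2  9.2]
divR_lower [22.2 -8.2]
blkFR [ 24.5 -45.4]
blkNR [-12.8 -44.3]
glF [ 74.8 -51.2]
glN [ -7.  -50.3]
sh [ 25.8 -11.8]
```

View pics/t14.png

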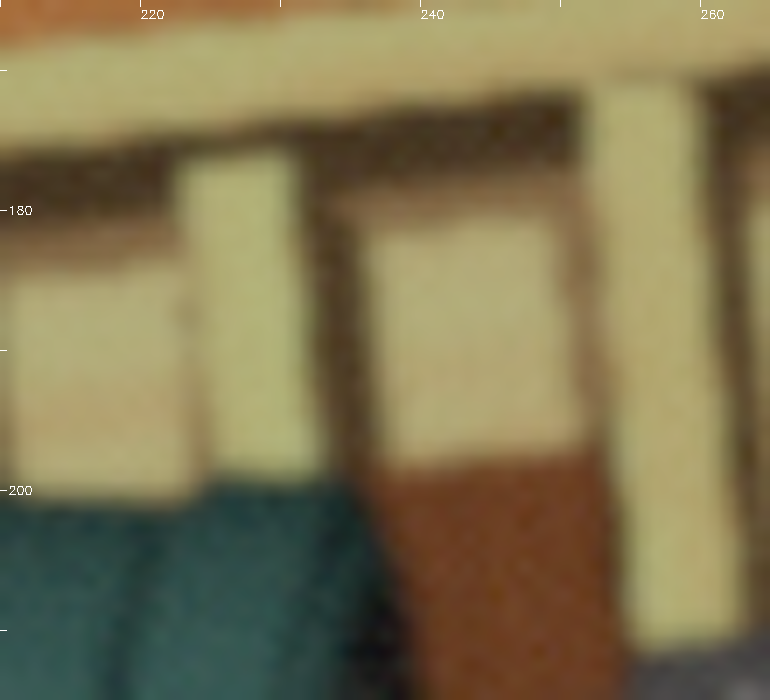

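Run:
```python
from bench import robot
from h import *
t=robot.snapshot("top")["color"]
for v in(190,202,205,208): print(v,[(u,*t[v,u].tolist()) for u in range(246,262)])
s=robot.snapshot("side");crop(s,225,210,345,300,6,"s14.png");print(robot.get_obs()["time"])
```

```text
190 [(246, 178, 165, 113), (247, 178, 165, 116), (248, 178, 167, 116), (249, 171, 157, 108), (250, 159, 141, 95), (251, 140, 117, 79), (252, 137, 113, 76), (253, 151, 131, 86), (254, 166, 150, 100), (255, 177, 164, 108), (256, 177, 166, 112), (257, 179, 169, 113), (258, 176, 166, 110), (259, 170, 160, 104), (260, 153, 139, 90), (261, 120, 100, 62)]
202 [(246, 108, 62, 34), (247, 108, 61, 32), (248, 104, 58, 27), (249, 109, 63, 38), (250, 110, 68, 39), (251, 106, 60, 30), (252, 99, 59, 31), (253, 95, 67, 42), (254, 117, 104, 66), (255, 153, 147, 96), (256, 170, 165, 108), (257, 178, 171, 115), (258, 178, 168, 112), (259, 178, 166, 111), (260, 177, 163, 109), (261, 162, 147, 95)]
205 [(246, 108, 60, 28), (247, 109, 67, 39), (248, 108, 63, 34), (249, 108, 67, 39), (250, 109, 64, 36), (251, 107, 65, 34), (252, 96, 57, 24), (253, 92, 61, 36), (254, 107, 97, 59), (255, 148, 145, 95), (256, 170, 168, 113), (257, 177, 173, 117), (258, 179, 171, 116), (259, 176, 165, 108), (260, 178, 167, 112), (261, 168, 157, 106)]
208 [(246, 109, 64, 36), (247, 110, 63, 40), (248, 107, 63, 37), (249, 104, 55, 29), (250, 107, 63, 32), (251, 105, 62, 33), (252, 104, 60, 35), (253, 100, 67, 39), (254, 113, 95, 60), (255, 145, 137, 92), (256, 168, 165, 114), (257, 175, 172, 117), (258, 177, 172, 114), (259, 176, 169, 113), (260, 176, 167, 114), (261, 167, 157, 104)]
19.4
```

View pics/s14.png

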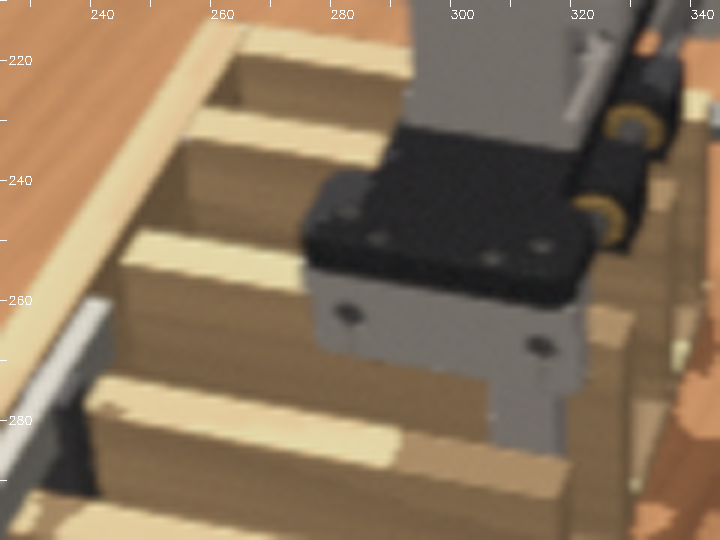

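There's no gap and no skew visible. The dark sliver beside the block is under 1 px and uniform along its length. I'll hold once to confirm a steady force, then hand in.

```bash
python3 -m handwheel '{"delta_pos":[[0.3,0,0],[0.2,0,0],[0,0,0],[0,0,0],[0,0,0],[0,0,0],[0,0,0],[0,0,0]],"rotation":[[0,0,0],[0,0,0],[0,0,0],[0,0,0],[0,0,0],[0,0,0],[0,0,0],[0,0,0]],"claw":[1,1,1,1,1,1,1,1]}'
```

```text
time: 20.4
tool_pos: [0.5033, 0.0374, 0.0115]
ee_rot: [3.142, 0.006, -1.433]
wrist_force: [-1.8, 11.0, 1.7]
width: 0.0147
```

```bash
python3 -c "
from bench import robot
t=robot.get_obs();print(t['tool_pos'],t['wrist_force'],t['width']);print(robot.close_job())"
```

```text
[0.50331159 0.03743847 0.01154349] [-1.83342249 10.96361126  1.74028732] 0.014666977347837083
the job is handed in; nothing more can be done
None
```

I put the larger dark block flat into the wide gap on the -y side without touching the divider. I then gripped the loose divider near its front end and slid it square against the block, and handed in at 20.4 s still holding it there.

**Last checks:**
- **Push:** it reads a steady 11 N or so and the arm no longer moves, so the block is seated against the glued divider.
- **Divider position:** it stands at bay y of about +0.5 to +1.1 mm. Its yaw error looks close to zero. The gripper tilts about 0.006 rad.
- **Grip:** the opening is 14.7 mm, which matches the divider's thickness. The fingers are about 9 mm clear of the block's front end, going by the poses rather than a direct view.
- **Other objects:** I never contacted the other things on the table, but I did not re-measure where they are at the end.

**Disagreements:**
- **Fingertips:** they appeared about 20 mm higher in the side view than the reported TCP.
- **Side of the block:** a dark sliver under 1 px wide shows along the block's side by the glued divider. I took it for shading because the push was firm.

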